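# Index the peg shaper's depth dial and shut its cover

## Robot

A 6-joint arm with a two-finger parallel gripper is mounted at the origin on the work surface. World frame = base frame: x ahead of the robot, y to its left, z up, the work surface at z = 0. Lengths are in m, angles in rad, forces in N, time in s.
With the tool pointing down it reaches from about 0.35 to 0.975 m from the base axis. Payload 4.9 kg.
Tool frame: the origin (TCP) lies on the centre line of the jaws, within the pads' length; the fingertips stand 8 mm ahead of it and the grasp point (between the pads) lies 11 mm behind it; z points along the fingers, y is the line along which they close (so a half turn about z gives the same grasp; the last joint's range is limited). The gripper opens to 85 mm and grips with 20 to 120 N. Pads are 22 mm wide; open, the fingers measure 114 mm over their backs; the gripper's body (76 mm by 85 mm) begins 54 mm behind the grasp point. The pads swing forward as they close: fully open they stand 13 mm farther back than shut.
Start: joints at [1.052, 0.053, 1.613, -0, 1.476, -0.119], TCP at [0.243, 0.576, 0.208] pointing down, gripper open.
Joint ranges: [-3.01, 3.01], [-1.01, 2.22], [0.06, 2.58], [-1.02, 4.17], [0.09, 2.62], [-3.14, 3.14]. Speed limits (rad/s): [2.57, 2.57, 3.14, 3.14, 3.14, 3.14].

## Interface

Orientations are given as a rotation vector (axis times angle).
In Python, from station import ctrl gives the robot as it stands.
- The arm moves only by the shell command python3 -m jog 'ROWS' [FORCE]. ROWS is 1 to 20 rows, parted by semicolons, with the numbers parted by spaces; each row has 7 numbers: the finger opening in m, then dx, dy, dz in normalised numbers (1 is 1 m), then a rotation vector rx, ry, rz in normalised numbers (1 is 4 rad); each row is the pose to reach, as a shift and turn from the pose commanded when the command began, along the tool's axes at that moment; what a row does not reach only later rows make up. A row lasts 1/12 s, in which the tool goes at most 0.0417 m and 0.125 rad, less where a joint would pass 70% of its speed; a pose out of reach is approached as far as the arm can. The fingers move at their own pace and stop on an object; FORCE is the grip in N (left out, the last holds). Time passes only in rows, so rows that do not move let the fingers close. It prints the time, the measured TCP pose, the force, the opening and the grip force at its end. Input that does not fit is refused with a message, and nothing moves.
- ctrl.get_obs(): the state, without advancing time (a new reading comes with each control period).
- ctrl.get_image(name): name is "side" or "top"; returns the picture (400x640x3 uint8, red, green, blue); there is no depth.
- ctrl.camera_params(name): a dict with "fx", "fy", "cx", "cy" (pixels), "T" (4x4, takes a point from camera to world coordinates). Camera axes: x right, y down, z forward; pixel columns grow to the right and rows downward; lengths in m; the calibration is good to about 2 mm. A picture is of the moment at which its call begins. camera_params takes no time and is no camera call.
- ctrl.finish_job(): hands the job in; it is judged then, once.
Trained networks look in the newest picture that a camera, given by its name, has taken for a name from the list of things; names that differ only in an ending like _2 or _b are one class to them, and where a whole thing is asked for, a point or a joint stands for the part that bears it (a point fixed in the world has none). Each returns a list of dicts, best first, with "p" (0 to 1); they miss things now and then, are a little off and sometimes report something else, mostly with a low value. They report only what shows in the picture. A call takes as long as a camera call. They do not tell look-alikes from the thing itself.
- ctrl.find_in(camera, thing): "extent" ([left, top, right, bottom] in pixels, round what is visible of it).
- ctrl.cut_out(camera, thing): "mask" (400x640 bool, what is visible of it) and "extent" ([left, top, right, bottom] in pixels, round what is visible of it).
- ctrl.tip_of(camera, thing): "xy" ([column, row] in pixels: a listed point, or the origin of a listed thing).
The state is a dict: "t": time; "q": joint angles; "dq": joint speeds; "effort": joint torques, N m; "tool_pos": TCP position; "tool_rot": TCP orientation; "contact_force": force on the tool from outside, world axes, zero at the start; "wrist_torque": the same for the moment, N m; "opening": finger opening in m; "grip_force": force on a finger pad.
Only numpy, scipy, OpenCV 4.12 (cv2) and the standard library are available. Lean on these libraries where they do the work, as an engineer would, in place of code of your own. Each camera call takes 0.05 s, during which the arm holds its last target. There are 200 camera calls.

## Task

Set the cutting depth on the brass peg shaper: push its black knob down just firmly enough to engage the clutch (never lean on it hard), turn the dial back anticlockwise to its stop, then forward exactly five clicks clockwise from there. Let go so that the knob springs up, then shut the hinged cover fully over it. Leave the other things on the bench where they are.

Things in the scene. Friction and masses are not known exactly. Their poses are not given: they have to be found in the camera images.
- shaper: Brass block 130 x 100 x 45 mm high on a 170 x 120 x 6 mm walnut base, fixed to the bench. Origin: centre of its underside, below the dial's axis; x runs towards the cover's hinge, z up. Flat tick marks one click apart run around the dial, clockwise from its -x side; the tick at the stop is longer.
- knob: Black push-and-turn knob: flange 58 mm across, 6 mm thick, with an upright grip bar 44 mm long (its x), 12 mm thick (its y), 24 mm high. Origin: on the dial's axis, middle of the flange's top, where the bar begins. At rest it stands up on a light spring (1 to 2 N, +0.2 N per mm) and spins freely without moving the dial. Fingertips pinching the bar can push on the flange.
- clutch: Rubber clutch face, 52 mm across, hidden under the knob, 6 N per mm. Origin on the dial's axis, 50 mm above the bench. The pushed knob meets it after 2 to 8 mm (varies, must be felt). The dial follows the knob only if the whole push exceeds about 8 N, and else slips; 11 to 16 N is right. Over 20 N on the clutch (about 23 N in all) is damage.
- disc (a joint): Angle (rad) of the steel dial disc under the knob, 72 mm across, with a dark pointer at its rim 42 mm from the axis; grows clockwise from above. 0: stop, pointer to the shaper's -x (hard end 0.05 rad beyond). A detent every 0.314 rad (one click), 10 in all, 0.05 to 0.08 N m to pass one. Starts 2 to 4 clicks from the stop. Five clicks = 1.571, pointer to the shaper's +y.
- cover (a joint): Angle (rad) of the hinged brass cover: 0 shut (top plate level above the knob), growing as it swings up and back, to 2.1; starts at 1.75 to 2.0. A stiff hinge (0.1 N m) holds it anywhere; it weighs about 120 g. Hinge line parallel to the shaper's y axis, at x = +68, z = 46 mm in the shaper's frame.
- cover_edge (a point): Middle of the cover's rolled free edge, a bar 10 mm thick, 94 mm long, parallel to the hinge and 133 mm from it. The cover is 3 mm sheet, 90 mm wide, bent like an L: shut, a back wall rises 52 mm from the hinge and a top plate runs 122 mm from there to this edge, then at x = -54, z = 98 mm in the shaper's frame.
- peg0: Loose rosewood violin peg, 80 mm long, upright in the slotted black walnut stand (130 x 55 x 50 mm); bystander, leave alone. Origin: lower end of its shank.
- peg1: Second such peg, in the stand's middle slot.
- peg2: Third such peg.
- nut: Bone violin nut, 33 x 7 x 9 mm, loose on the bench beside the shaper; bystander. Origin: centre of its underside.
- reamer: Beech reamer handle, 26 mm thick and 120 mm long with a brass ferrule, lying loose; bystander. Origin: underside, along x.
- sharpener: Green enamel pencil sharpener, 75 x 50 x 50 mm, loose; bystander. Origin: centre of its underside.
Not all that is in view belongs to the job. Leave any blue or pink look-alike of the shaper alone.

How it is judged:
On the way, in this order (a step that is already met when the one before it is completed fails the run):
1. the dial is turned back to its stop (value of joint disc below 0.1 rad), for 0.1 s.
2. the dial rests at five clicks from the stop with the knob let up (value of joint disc between 1.451 and 1.691 rad and contact force between knob and clutch below 0.3 N and value of joint cover above 1 rad), for 0.2 s.
3. the cover is shut (value of joint cover below 0.06 rad), for 0.2 s.
At the end, for the whole second after the job is handed in: The dial rests in the fifth detent from its stop (1.571 rad, within 0.12 rad), the knob is up with no force on the clutch, and the cover is shut (within 0.06 rad) (value of joint disc between 1.451 and 1.691 rad and contact force between knob and clutch below 0.3 N and value of joint cover below 0.06 rad and velocity of joint disc between -0.05 and 0.05 rad/s); the robot touches nothing.
It fails at once if the knob is pressed on the clutch with more than 20 N (contact force between knob and clutch above 20 N).
It fails at once if a bystander is moved more than 20 mm (distance of any of peg0, peg1, peg2, nut, reamer, sharpener from where it was at the start of the episode above 0.02 m).
It also fails if it takes over 70 s, if anything falls off the work surface, if the arm or the gripper's body presses on something with over 40 N, if the wrist force passes 120 N, or if a joint passes its speed limit or range.

## Working session

There is one attempt and no reset: what is moved stays moved. The work goes in short steps, Python scripts to look and compute and a shell command to move; the robot and the scene stay as the last step left them, time stands still between calls to the robot, and variables do not carry over. Pictures are saved under pics/ and viewed, at most 10 in all, crops included, and the job is handed in when it is done.

```bash
mkdir -p pics; python3 - <<'E'
from station import ctrl
import cv2,numpy as np
for n in("top","side"):
    im=ctrl.get_image(n); cv2.imwrite(f"pics/{n}0.png",im[:,:,::-1])
    c=ctrl.camera_params(n); print(n,c["fx"],c["cx"],c["cy"],np.round(c["T"],3).tolist())
    for t in("shaper","knob","disc","cover_edge"):
        print(t,[(np.round(d["xy"]).tolist(),round(d["p"],2)) for d in ctrl.tip_of(n,t)] if t!="disc" else [(np.round(d["extent"]).tolist(),round(d["p"],2)) for d in ctrl.find_in(n,t)])
print(ctrl.get_obs())
E
```

```text
top 387.71719795696424 324.9222235818296 200.44833454678292 [[0.019, -0.998, 0.057, 0.425], [-1.0, -0.019, 0.016, 0.005], [-0.015, -0.057, -0.998, 1.117], [0.0, 0.0, 0.0, 1.0]]
shaper [([359.0, 171.0], 0.97), ([321.0, 256.0], 0.68), ([206.0, 287.0], 0.64), ([403.0, 252.0], 0.63), ([355.0, 104.0], 0.29)]
knob [([361.0, 166.0], 0.72)]
disc [([345.0, 158.0, 374.0, 185.0], 0.61), ([337.0, 105.0, 380.0, 202.0], 0.38)]
cover_edge [([199.0, 318.0], 0.93), ([357.0, 106.0], 0.87), ([314.0, 275.0], 0.76), ([416.0, 268.0], 0.7), ([290.0, 132.0], 0.69)]
side 368.6066295375721 315.75541521079185 202.62130322714447 [[0.948, -0.247, 0.201, 0.269], [-0.318, -0.708, 0.631, -0.611], [-0.014, -0.662, -0.749, 0.816], [0.0, 0.0, 0.0, 1.0]]
shaper [([296.0, 297.0], 0.85), ([214.0, 161.0], 0.82), ([272.0, 225.0], 0.8), ([380.0, 174.0], 0.66), ([362.0, 223.0], 0.62), ([361.0, 235.0], 0.56)]
knob [([366.0, 220.0], 0.52)]
disc [([257.0, 216.0, 278.0, 225.0], 0.75), ([372.0, 161.0, 394.0, 170.0], 0.74), ([295.0, 293.0, 311.0, 306.0], 0.53), ([198.0, 145.0, 221.0, 158.0], 0.47), ([347.0, 215.0, 377.0, 235.0], 0.46), ([258.0, 162.0, 277.0, 187.0], 0.45)]
cover_edge [([276.0, 292.0], 0.97), ([190.0, 141.0], 0.85), ([419.0, 181.0], 0.81), ([244.0, 204.0], 0.69), ([415.0, 309.0], 0.36)]
{'t': 0.5, 'q': array([ 1.05203033e+00,  5.27112051e-02,  1.61294031e+00, -2.07606558e-05,
        1.47600470e+00, -1.18970521e-01]), 'dq': array([ 0.00052412,  0.00090313, -0.00243561, -0.00049293, -0.00267489,
       -0.00070926]), 'effort': array([-3.86177280e-04, -3.93224466e+01, -3.70024109e+01, -1.87864043e-04,
        1.39644690e-03,  2.86258842e-05]), 'tool_pos': array([0.24323736, 0.57568307, 0.20817251]), 'tool_rot': array([-6.23820156e-01, -3.07903409e+00,  1.04997794e-04]), 'contact_force': array([-1.0402457 , -0.13913322,  0.56519487]), 'wrist_torque': array([0.02726064, 0.03716115, 0.01850274]), 'grip_force': 0.0, 'opening': 0.08523388073798166}
```

View pics/top0.png

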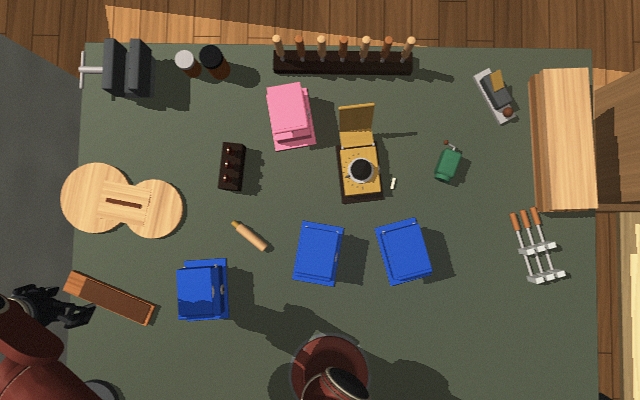

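View pics/side0.png

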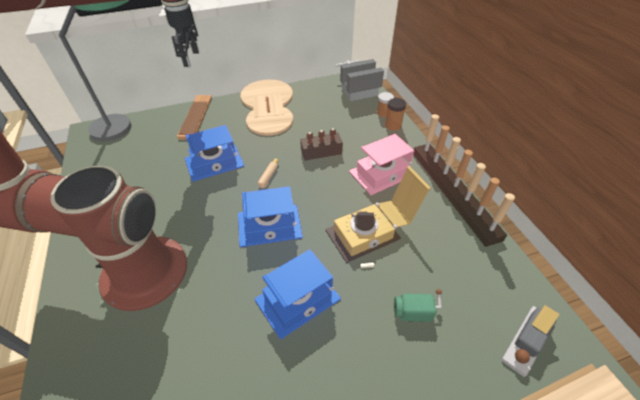

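The views show four look-alikes: blue at top (204,290), (319,253) and (403,252), and pink at (290,115). The only brass shaper on a walnut base is at top (360,168), side (364,228), with its cover open, so that fits the description. I'll confirm it in one crop.

```bash
cat > h.py <<'E'
from station import ctrl
import cv2,numpy as np
def ray(n,uv):
    c=ctrl.camera_params(n);T=np.array(c["T"]);d=T[:3,:3]@[(uv[0]-c["cx"])/c["fx"],(uv[1]-c["cy"])/c["fy"],1];return T[:3,3],d
def atz(n,uv,z):
    o,d=ray(n,uv);return o+d*(z-o[2])/d[2]
def proj(n,p):
    c=ctrl.camera_params(n);T=np.array(c["T"]);q=T[:3,:3].T@(np.array(p)-T[:3,3]);return np.array([c["fx"]*q[0]/q[2]+c["cx"],c["fy"]*q[1]/q[2]+c["cy"]])
def tri(a,b):
    (o,d),(p,e)=ray("top",a),ray("side",b);s,t=np.linalg.lstsq(np.c_[d,-e],p-o,rcond=None)[0];return (o+s*d+p+t*e)/2,np.linalg.norm(o+s*d-p-t*e)
def rect(im,z,c,yaw,half=.07,px=400):
    "top view resampled on plane z, in the shaper frame: right=+x, up=+y"
    g=np.linspace(-half,half,px);X,Y=np.meshgrid(g,-g);
    W=np.stack([c[0]+X*np.cos(yaw)-Y*np.sin(yaw),c[1]+X*np.sin(yaw)+Y*np.cos(yaw),0*X+z],-1)
    k=ctrl.camera_params("top");T=np.array(k["T"]);q=(W-T[:3,3])@T[:3,:3]
    return cv2.remap(im,(k["fx"]*q[...,0]/q[...,2]+k["cx"]).astype("f4"),(k["fy"]*q[...,1]/q[...,2]+k["cy"]).astype("f4"),cv2.INTER_CUBIC)
E
python3 - <<'E'
from h import *
im=cv2.imread("pics/top0.png"); s=cv2.imread("pics/side0.png")
a=cv2.resize(im[95:210,325:405],None,fx=5,fy=5,interpolation=cv2.INTER_CUBIC)
b=cv2.resize(s[160:260,320:435],None,fx=3.4,fy=3.4,interpolation=cv2.INTER_CUBIC)
o=np.zeros((max(a.shape[0],b.shape[0]),a.shape[1]+b.shape[1],3),np.uint8);o[:a.shape[0],:a.shape[1]]=a;o[:b.shape[0],a.shape[1]:]=b
cv2.imwrite("pics/crop.png",o);print(o.shape)
for uv in([359,171],):print(atz("top",uv,0))
print(atz("top",[361,170],.087),atz("top",[361,166],.062),tri([361,166],[366,220]),tri([357,106],[419,181]))
E
```

```text
(575, 791, 3)
[ 0.57620856 -0.07427049  0.        ]
[ 0.56722984 -0.07337336  0.087     ] [ 0.58169205 -0.07512622  0.062     ] (array([ 0.57988781, -0.0746205 ,  0.05837129]), np.float64(0.004873290328150353)) (array([ 0.72534686, -0.057007  ,  0.13775401]), np.float64(0.0003962161232934787))
```

View pics/crop.png

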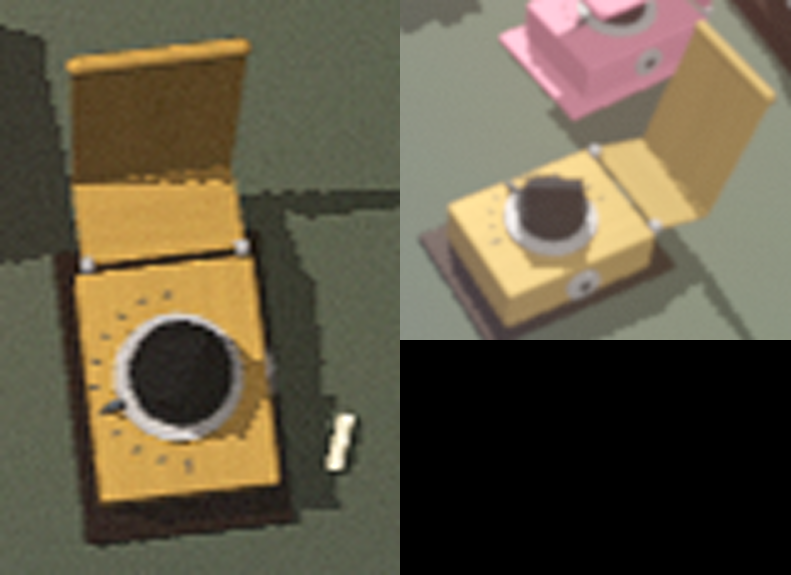

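Confirmed: this is the brass shaper, with the pointer at crop (110,408), near the fourth tick. Next I'll get the pose, pointer angle and bar direction.

```bash
python3 - <<'E'
from h import *
im=cv2.imread("pics/top0.png"); s=cv2.imread("pics/side0.png")
f=lambda x,y:atz("top",[325+x/5-.4,95+y/5-.4],.051)[:2]
P=[f(75,275),f(252,258),f(278,485),f(100,500)]
B=[atz("top",[325+x/5-.4,95+y/5-.4],.006)[:2] for x,y in((57,255),(88,540),(297,520))]
c=np.mean(P,0);print("block",np.round(P,4).tolist(),c,"base ctr",(B[0]+B[2])/2)
an=lambda v:np.degrees(np.arctan2(v[1],v[0]))
print("yaw",an(P[0]-P[3]),an(P[1]-P[2]),an(P[3]-P[2])-90,an(P[0]-P[1])-90,"base",an(B[0]-B[1]),an(B[1]-B[2])-90)
p=f(110,408)-c;print("pointer",an(p),np.linalg.norm(p))
st=f(188,466)-c;print("stop tick",an(st))
g=lambda i,x0,y0,w,h:cv2.resize(np.clip(i[y0:y0+h,x0:x0+w].astype(float)*3.2-30,0,255).astype(np.uint8),None,fx=12,fy=12,interpolation=cv2.INTER_CUBIC)
o=np.hstack([g(im,343,152,33,40),g(s,345,203,33,40)]);cv2.imwrite("pics/bar.png",o);print(o.shape)
k=np.array([an(tri([357,106],[419,181])[0][:2]-c)]);print("edge dir",k)
E
```

```text
block [[0.6281, -0.016], [0.6393, -0.1139], [0.5133, -0.1298], [0.5032, -0.032]] [ 0.57096095 -0.07291793] base ctr [ 0.57262643 -0.07642634]
yaw 7.26780511530525 7.152623368939402 5.883394677896959 6.493656663791754 base 7.163820503373446 6.544811348071391
pointer 114.70841024084864 0.03994458143922721
stop tick -171.48029676551766
(480, 792, 3)
edge dir [5.88409651]
```

View pics/bar.png

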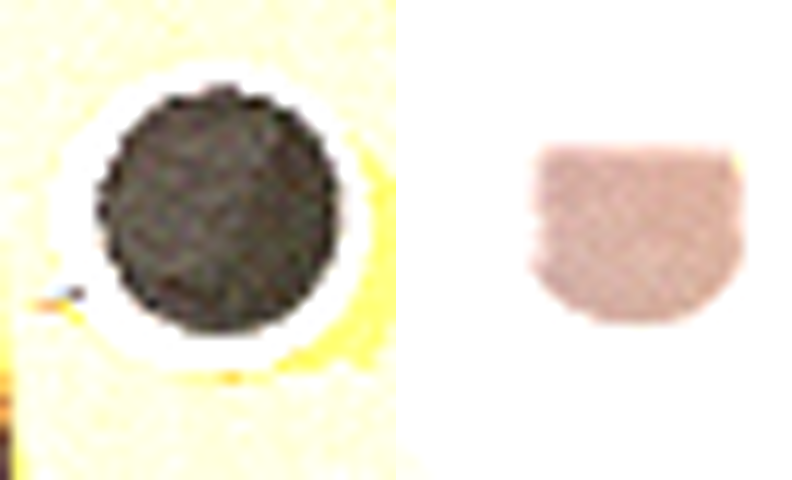

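```bash
cat >> h.py <<'E'
from scipy.spatial.transform import Rotation as R
def goto(p,yaw_y=None):
    """shift in tool axes and turn about tool z so that TCP is at p and tool y lies along world angle yaw_y (deg, mod 180), tool down"""
    o=ctrl.get_obs();A=R.from_rotvec(o["tool_rot"]);M=A.as_matrix()
    print("d",np.round(M.T@(np.array(p)-o["tool_pos"]),4),"axes",np.round(M,3).tolist(),"q6",round(o["q"][5],3))
    if yaw_y is not None:
        for k in(0,180):
            y=np.array([np.cos(np.radians(yaw_y+k)),np.sin(np.radians(yaw_y+k)),0]);z=np.array([0,0,-1.]);B=np.c_[np.cross(y,z),y,z]
            print("turn",k,np.round((A.inv()*R.from_matrix(B)).as_rotvec(),4))
E
python3 - <<'E'
from h import *
an=lambda v:np.degrees(np.arctan2(v[1],v[0]))
L=[345+(545-396)/12-.46,203+150/12-.46];Rr=[345+(737-396)/12-.46,203+155/12-.46]
for z in(.08,.085,.09):
    a,b=atz("side",L,z),atz("side",Rr,z);print(z,a,b,an(b-a),np.linalg.norm(b-a))
im=cv2.imread("pics/top0.png")
# flange circle in top image, brightness pattern inside
ex=cv2.cvtColor(im,cv2.COLOR_BGR2GRAY);m=(ex[150:190,343:380]<70)
n,l,st,ce=cv2.connectedComponentsWithStats(m.astype("u1"));i=1+np.argmax(st[1:,4]);print("blob",st[i],ce[i]+[343,150])
for z in(.058,.062,.066):print(z,atz("top",ce[i]+[343,150],z))
print(cv2.GaussianBlur(ex,(0,0),1)[157:184:2,348:376:2])
c=np.array([.5718,-.0742]);goto([*c,.2],90)
E
```

```text
0.08 [ 0.55326686 -0.06674832  0.08      ] [ 0.59158372 -0.08157738  0.08      ] -21.157006815628232 0.0410862786975135
0.085 [ 0.55133834 -0.07044415  0.085     ] [ 0.58939479 -0.08517244  0.085     ] -21.157006815628204 0.040807057057101144
0.09 [ 0.54940982 -0.07413999  0.09      ] [ 0.58720587 -0.08876749  0.09      ] -21.157006815628264 0.040527835416688925
blob [  8   9  21  21 331] [360.89425982 169.14501511]
0.058 [ 0.57358499 -0.07526349  0.058     ]
0.062 [ 0.57302468 -0.07495941  0.062     ]
0.066 [ 0.57246436 -0.07465533  0.066     ]
[[162 164 167 168 172 173 174 172 175 170 171 170 168 167]
 [166 165 176 178 151 113  93  96 127 153 170 172 168 167]
 [170 171 178 126  59  40  36  37  42  64 123 160 167 169]
 [176 184 134  54  37  38  38  39  37  33  47  99 141 166]
 [188 174  80  39  38  38  38  39  36  31  32  65 111 140]
 [191 140  49  39  39  38  38  38  34  31  31  48  99 110]
 [190 128  45  39  38  38  38  36  33  31  32  45  98 106]
 [191 141  52  38  39  39  38  35  33  32  32  48 104 109]
 [175 166  73  39  38  39  37  34  33  32  32  63 112 108]
 [120 157 119  44  35  33  33  33  32  31  45  95 112 107]
 [111 157 171  97  50  36  32  33  34  46  89 117 109 107]
 [160 166 184 179 146 100  71  66  77 103 117 111 107 117]
 [159 169 170 180 191 189 173 163 137 117 109 118 119 136]
 [167 169 163 168 173 168 153 152 153 148 152 159 159 161]]
d [-0.5556 -0.4707  0.0082] axes [[-0.921, 0.389, -0.0], [0.389, 0.921, -0.0], [-0.0, -0.0, -1.0]] q6 -0.119
turn 0 [-1.000e-04 -0.000e+00 -3.998e-01]
turn 180 [-0.0000e+00  1.0000e-04  2.7418e+00]
```

Units first: turns go in shares of 4 rad. So -0.035 rad / 4 = -0.0088.

```bash
python3 -m jog '0.05 -0.556 -0.471 0.01 0 0 -0.0088;0.05 -0.556 -0.471 0.01 0 0 -0.0088;0.05 -0.556 -0.471 0.01 0 0 -0.0088;0.05 -0.556 -0.471 0.01 0 0 -0.0088;0.05 -0.556 -0.471 0.01 0 0 -0.0088;0.05 -0.556 -0.471 0.01 0 0 -0.0088;0.05 -0.556 -0.471 0.01 0 0 -0.0088;0.05 -0.556 -0.471 0.01 0 0 -0.0088;0.05 -0.556 -0.471 0.01 0 0 -0.0088;0.05 -0.556 -0.471 0.01 0 0 -0.0088;0.05 -0.556 -0.471 0.01 0 0 -0.0088;0.05 -0.556 -0.471 0.01 0 0 -0.0088;0.05 -0.556 -0.471 0.01 0 0 -0.0088;0.05 -0.556 -0.471 0.01 0 0 -0.0088;0.05 -0.556 -0.471 0.01 0 0 -0.0088;0.05 -0.556 -0.471 0.01 0 0 -0.0088;0.05 -0.556 -0.471 0.01 0 0 -0.0088;0.05 -0.556 -0.471 0.01 0 0 -0.0088;0.05 -0.556 -0.471 0.01 0 0 -0.0088;0.05 -0.556 -0.471 0.01 0 0 -0.0088' 20; python3 -c "
from h import *
goto([.572,-.0735,.078],69);o=ctrl.get_obs();print(o['t'],o['q'],o['contact_force'],o['tool_pos'])"
```

```text
t: 2.17
tool_pos: [0.5721, -0.0754, 0.1979]
tool_rot: [-0.573, -3.088, -0.001]
contact_force: [-0.5, 0.8, 0.2]
opening: 0.0497
grip_force: 0.0
d [0.0007 0.0017 0.12  ] axes [[-0.933, 0.359, -0.001], [0.359, 0.933, 0.001], [0.001, 0.0, -1.0]] q6 -1.464
turn 0 [ 0.0003 -0.0009 -0.0004]
turn 180 [-1.4000e-03 -4.0000e-04  3.1412e+00]
2.1667 [-2.60193015e-01 -5.35953605e-02  1.73634378e+00  3.77727086e-04
  1.45969539e+00 -1.46414754e+00] [-0.46065535  0.76703433  0.23679704] [ 0.57214617 -0.07541936  0.19794992]
```

```bash
python3 -m jog '0.05 0.001 0.001 0.04 0 0 0;0.05 0.001 0.001 0.08 0 0 0;0.05 0.001 0.001 0.1 0 0 0;0.05 0.001 0.001 0.112 0 0 0;0.05 0.001 0.001 0.12 0 0 0;0.05 0.001 0.001 0.122 0 0 0;0.05 0.001 0.001 0.122 0 0 0;0.05 0.001 0.001 0.122 0 0 0'; python3 -m jog '0.01 0 0 0 0 0 0;0.01 0 0 0 0 0 0;0.01 0 0 0 0 0 0;0.01 0 0 0 0 0 0;0.01 0 0 0 0 0 0;0.01 0 0 0 0 0 0;0.01 0 0 0 0 0 0;0.01 0 0 0 0 0 0;0.01 0 0 0 0 0 0;0.01 0 0 0 0 0 0' 20
```

```text
t: 2.83
tool_pos: [0.5729, -0.0733, 0.0783]
tool_rot: [0.569, 3.086, -0.0]
contact_force: [1.1, 0.3, 1.3]
opening: 0.0497
grip_force: 0.0
t: 3.67
tool_pos: [0.5715, -0.0733, 0.0761]
tool_rot: [-0.57, -3.089, -0.0]
contact_force: [0.4, -1.3, -0.1]
opening: 0.01
grip_force: 0.0
```

```bash
python3 -m jog '0 0 0 0 0 0 0;0 0 0 0 0 0 0;0 0 0 0 0 0 0' 20; python3 - <<'E'
from h import *
s=ctrl.get_image("side");t=ctrl.get_image("top")
g=lambda i,x0,y0,w,h:cv2.resize(np.clip(i[y0:y0+h,x0:x0+w,::-1].astype(float)*1.8,0,255).astype(np.uint8),None,fx=7,fy=7,interpolation=cv2.INTER_CUBIC)
cv2.imwrite("pics/grip.png",np.hstack([g(s,335,175,57,75),g(t,333,130,57,75)]))
E
```

```text
t: 3.92
tool_pos: [0.5715, -0.0733, 0.0762]
tool_rot: [-0.57, -3.089, -0.0]
contact_force: [-0.6, 1.1, -0.8]
opening: -0.0001
grip_force: 0.0
```

View pics/grip.png

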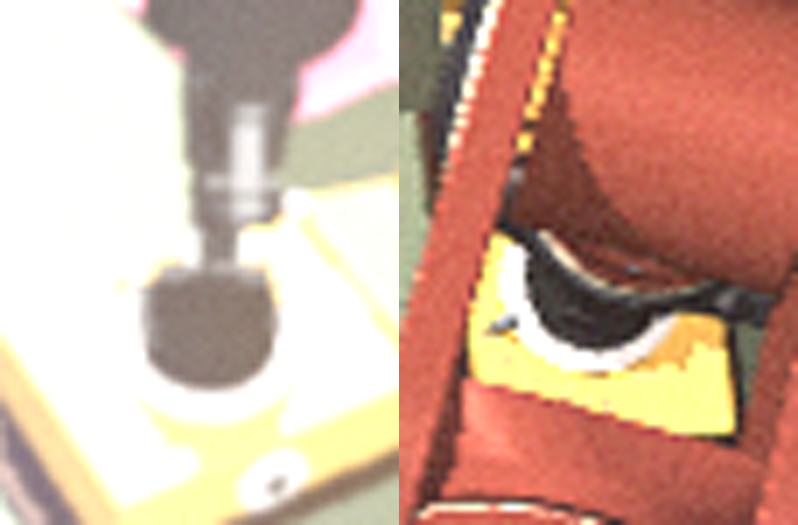

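The fingers closed without gripping: in the side crop they end at the bar's top edge, near (366,213) in the full image. I'll compare that with the projected tip.

```bash
python3 - <<'E'
from h import *
for z in(.060,.068,.076,.084,.092): print(z,proj("side",[.5715,-.0733,z]),proj("top",[.5715,-.0733,z]))
s=ctrl.get_image("side")
print("knob mask",[(np.round(d["extent"],1).tolist(),round(d["p"],2)) for d in ctrl.cut_out("side","knob")],[(d["xy"],round(d["p"],2)) for d in ctrl.tip_of("side","knob")])
# predicted bar/flange corners for flange-top heights
for h in(.058,.062,.066):
    a=np.radians(-21);c=np.array([.5725,-.0735]);u=np.array([np.cos(a),np.sin(a)]);v=np.array([-u[1],u[0]])
    print(h,[np.round(proj("side",[*(c+sx*.022*u+sy*.006*v),h+.024]),1).tolist() for sx,sy in((-1,-1),(1,-1),(1,1),(-1,1))],"flange bottom",max(proj("side",[c[0]+.029*np.cos(t),c[1]+.029*np.sin(t),h])[1] for t in np.linspace(0,6.28,60)))
E
```

```text
0.06 [363.83598582 219.9539619 ] [360.22333134 169.78781341]
0.068 [364.09303949 218.02875401] [360.44788067 169.38725617]
0.076 [364.3533241  216.07934784] [360.67585625 168.9805871 ]
0.084 [364.61690097 214.10528425] [360.90733709 168.56766523]
0.092 [364.88383296 212.10609246] [361.14240467 168.14834525]
knob mask [([355.2, 207.4, 375.4, 229.2], 0.67)] [([366.6, 219.4], 0.57)]
0.058 [[356.4, 216.2], [373.7, 216.6], [373.4, 213.0], [356.3, 212.6]] flange bottom 229.19745449005316
0.062 [[356.5, 215.2], [373.8, 215.6], [373.5, 212.0], [356.4, 211.6]] flange bottom 228.2492796570496
0.066 [[356.7, 214.2], [374.0, 214.6], [373.7, 211.0], [356.5, 210.6]] flange bottom 227.29507247180348
```

```bash
python3 - <<'E'
from h import *
c=np.array([.5718,-.0742]);a=np.radians(6.7);u=np.array([np.cos(a),np.sin(a)]);v=np.array([-u[1],u[0]])
S=lambda x,y,z:proj("side",[*(c+x*u+y*v),z]).round(1)
print("block corners -x+y,-x-y,+x-y",S(-.065,.05,.051),S(-.065,-.05,.051),S(.065,-.05,.051),"seen 334.7,220.3; 352.4,255; 394.1,229.1")
for n in("pics/side0.png",None):
    s=cv2.imread(n) if n else ctrl.get_image("side")[:,:,::-1]
    print(cv2.cvtColor(np.ascontiguousarray(s),cv2.COLOR_BGR2GRAY)[204:236,350:382:1][:, ::1])
E
```

```text
block corners -x+y,-x-y,+x-y [333.2 217.4] [351.3 245.3] [395.2 227.3] seen 334.7,220.3; 352.4,255; 394.1,229.1
[[147 147 146 ... 183 193 198]
 [147 147 148 ... 173 192 199]
 [147 147 146 ... 166 192 200]
 ...
 [220 220 221 ... 215 215 211]
 [220 221 221 ... 213 208 195]
 [221 221 221 ... 192 177 162]]
[[156 157 157 ... 194 204 209]
 [156 157 156 ... 183 203 210]
 [157 156 156 ... 179 205 212]
 ...
 [230 230 231 ... 227 226 223]
 [230 230 231 ... 225 219 206]
 [231 231 230 ... 203 189 173]]
```

```bash
python3 - <<'E'
from h import *
np.set_printoptions(linewidth=250,threshold=10**6)
a=cv2.cvtColor(cv2.imread("pics/side0.png"),cv2.COLOR_BGR2GRAY);b=cv2.cvtColor(ctrl.get_image("side"),cv2.COLOR_RGB2GRAY)
print(a[206:234,350:382]);print(b[206:234,354:378])
E
```

```text
[[147 147 146 147 146 148 146 146 147 146 146 145 148 145 145 149 154 167 181 200 211 214 219 221 219 210 185 154 145 166 192 200]
 [146 146 146 148 146 148 148 147 147 146 146 147 145 150 164 174 187 203 212 217 221 221 220 221 220 219 210 183 145 152 185 200]
 [147 146 147 146 146 147 147 147 146 146 150 155 167 182 202 212 216 219 222 220 221 221 220 220 219 219 219 208 176 148 167 191]
 [146 146 146 146 146 147 146 145 151 160 172 189 205 215 219 221 222 223 222 222 221 220 220 220 220 219 219 217 203 167 147 168]
 [146 146 147 146 146 149 153 157 168 183 195 206 213 216 214 208 212 218 222 222 222 222 221 220 220 219 218 218 212 190 153 142]
 [146 146 146 149 152 158 170 171 176 173 168 174 172 170 169 163 173 195 209 215 216 214 214 213 216 217 217 216 216 208 181 145]
 [148 150 155 169 179 181 178 157 143 131 121 120 119 114 118 118 123 143 161 170 170 170 170 178 205 217 218 217 217 215 205 177]
 [161 156 167 188 207 206 181 139 111 101 101 101 100 101 102 102 100 104 109 114 114 113 112 145 198 213 215 216 215 214 213 203]
 [188 157 150 172 196 191 155 112  96  97  96  96  9
[... 4641 characters left out ...]
3 221]
 [217 171 132  94  74  71  73  74  70  74  74  73  74  73  73  72  72  75 103 145 164 188 221 214]
 [218 186 160 132 101  81  74  71  72  72  71  72  73  70  70  75  84 104 135 160 167 182 207 207]
 [222 202 176 158 139 115  98  85  76  74  74  73  74  75  82  92 121 145 161 167 169 170 187 210]
 [199 188 175 171 164 158 144 125 109 105 100  97 102 108 121 132 151 165 168 169 167 166 184 215]
 [176 166 168 172 171 170 167 161 158 156 148 145 153 159 161 164 168 168 170 168 162 171 204 222]
 [195 165 158 165 170 172 171 170 169 170 168 167 169 171 171 172 172 169 165 162 157 173 210 225]
 [220 195 167 158 162 167 171 170 170 169 172 172 172 171 171 171 170 162 154 155 157 182 214 226]]
```

The picture can be read two ways: the tips sit above the bar, or the bar lies outside the pads. I'll probe gently instead of guessing: open, go down a little, close, and watch the force.

```bash
python3 -m jog '0.05 0 0 0 0 0 0;0.05 0 0 0 0 0 0;0.05 0 0 0 0 0 0;0.05 0 0 0 0 0 0;0.05 0 0 0.002 0 0 0;0.05 0 0 0.004 0 0 0;0.05 0 0 0.006 0 0 0;0.05 0 0 0.006 0 0 0;0.05 0 0 0.006 0 0 0';python3 -m jog '0 0 0 0 0 0 0;0 0 0 0 0 0 0;0 0 0 0 0 0 0;0 0 0 0 0 0 0;0 0 0 0 0 0 0;0 0 0 0 0 0 0;0 0 0 0 0 0 0' 20; python3 - <<'E'
from h import *
s=ctrl.get_image("side");t=ctrl.get_image("top")
g=lambda i,x0,y0,w,h:cv2.resize(np.clip(i[y0:y0+h,x0:x0+w,::-1].astype(float)*1.5,0,255).astype(np.uint8),None,fx=8,fy=8,interpolation=cv2.INTER_CUBIC)
cv2.imwrite("pics/grip2.png",g(s,325,175,75,65))
E
```

```text
t: 5.02
tool_pos: [0.5712, -0.0732, 0.0698]
tool_rot: [-0.57, -3.089, -0.0]
contact_force: [0.2, 0.8, 0.5]
opening: 0.0501
grip_force: 0.0
t: 5.6
tool_pos: [0.5715, -0.0733, 0.0702]
tool_rot: [0.57, 3.089, -0.0]
contact_force: [-0.9, -1.0, -0.4]
opening: 0.0002
grip_force: 0.0
```

View pics/grip2.png

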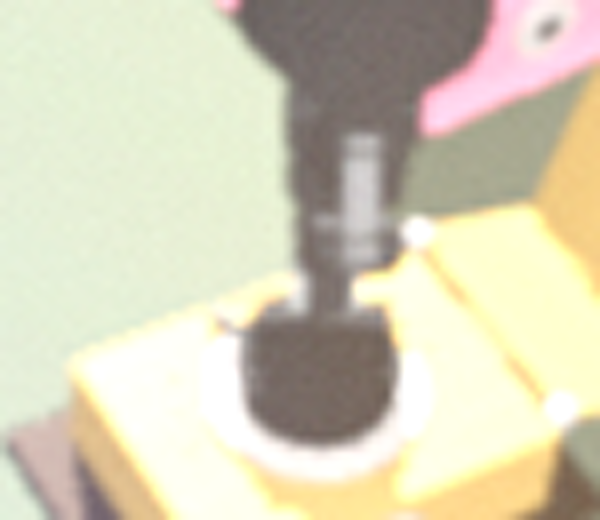

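```bash
python3 - <<'E'
from h import *
np.set_printoptions(linewidth=250,threshold=10**6)
b=cv2.cvtColor(ctrl.get_image("side"),cv2.COLOR_RGB2GRAY)
print(b[204:224,354:378])
for z in (.062,.07,.086):print(z,proj("side",[.5715,-.0733,z]))
E
```

```text
[[157 157 156 156 157 158 154 132  96  77  79  84  88  99 114 124 123 115 100  90  99 145 190 205]
 [154 155 158 157 156 157 155 132  98  78  78  82  83  94 115 122 122 118  99  86  89 125 162 173]
 [157 157 158 157 157 156 153 130  95  74  78  86  87 100 121 129 130 126 105  89  95 135 164 159]
 [157 157 157 157 157 157 154 130 100  76  76  80  87  97 113 119 121 116  96  82 112 174 205 191]
 [156 156 156 156 156 157 156 142 116  90  77  78  78  89 102 107 108 106 105 115 158 207 226 220]
 [157 157 155 157 161 170 175 159 140 107  82  78  78  81  93 122 146 159 170 182 209 226 230 228]
 [157 159 165 169 181 196 199 180 156 118  84  78  77  79  99 158 201 217 223 223 228 229 228 229]
 [162 168 181 183 187 185 175 165 150 115  83  81  81  81 103 166 211 225 226 225 227 229 228 227]
 [190 192 189 170 152 142 133 146 144 113  84  77  78  83 102 147 172 181 180 192 218 228 229 228]
 [219 218 193 148 118 111 114 131 131 107  84  82  82  86 103 127 126 123 123 156 209 224 227 227]
 [208 203 164 123 103 100 101 103 105  92  82  87  89  92 101 104 102 101 101 139 192 207 220 226]
 [165 155 1
[... 281 characters left out ...]
225]
 [165 117  89  75  71  70  72  73  71  71  71  74  70  72  72  70  71  68  71  80 123 185 216 223]
 [160 114  89  75  73  72  73  70  71  73  72  72  71  72  73  74  73  71  71  80 118 176 216 226]
 [158 112  91  76  75  72  71  73  74  74  74  72  71  73  71  71  71  72  73  81 110 170 221 231]
 [168 116  97  83  73  73  71  73  73  73  72  72  71  71  72  71  75  72  75  86 108 168 224 233]
 [194 124  95  82  74  75  73  71  73  72  74  71  71  72  72  73  72  71  72  83 115 181 228 237]
 [205 130  95  83  75  72  75  72  74  74  72  73  73  73  73  74  73  73  71  75 131 203 235 240]]
0.062 [363.89994963 219.47490384]
0.07 [364.15780537 217.5436888 ]
0.086 [364.68331694 213.60786072]
```

```bash
python3 -m jog '0.05 0 0 -0.04 0 0 0;0.05 0 0 -0.08 0 0 0;0.05 0 0 -0.1 0 0 0;0.05 0 0 -0.1 0 0 0;0.05 0 0 -0.1 0 0 0;0.05 0 0 -0.1 0 0 0'; python3 - <<'E'
from h import *
s=np.ascontiguousarray(ctrl.get_image("side")[:,:,::-1]);o=ctrl.get_obs();M=R.from_rotvec(o["tool_rot"]).as_matrix()
b=cv2.resize(s[120:270,270:430],None,fx=5*.95,fy=5*.95,interpolation=cv2.INTER_CUBIC)
P=lambda y,z:proj("side",o["tool_pos"]+M@[0,y,z])
for y,z,c in((.025,.008,(0,0,255)),(-.025,.008,(0,0,255)),(0,0,(255,0,0)),(0,-.011,(0,255,0)),(0,-.065,(255,255,0))):
    q=(P(y,z)-[270,120])*4.75;cv2.circle(b,tuple(int(v) for v in q),4,c,-1);print(y,z,P(y,z).round(1))
cv2.imwrite("pics/up.png",b);print(b.shape,o["tool_pos"],o["opening"])
E
```

```text
t: 6.25
tool_pos: [0.5709, -0.0731, 0.1692]
tool_rot: [-0.57, -3.088, -0.0]
contact_force: [-0.1, 0.1, -0.5]
opening: 0.0504
grip_force: 0.0
0.025 0.008 [366.3 186.5]
-0.025 0.008 [367.4 201.7]
0 0 [367.2 191.7]
0 -0.011 [367.6 188.5]
0 -0.065 [369.8 172.1]
(712, 760, 3) [ 0.57044009 -0.07299882  0.16832737] 0.05026377464466955
```

View pics/up.png

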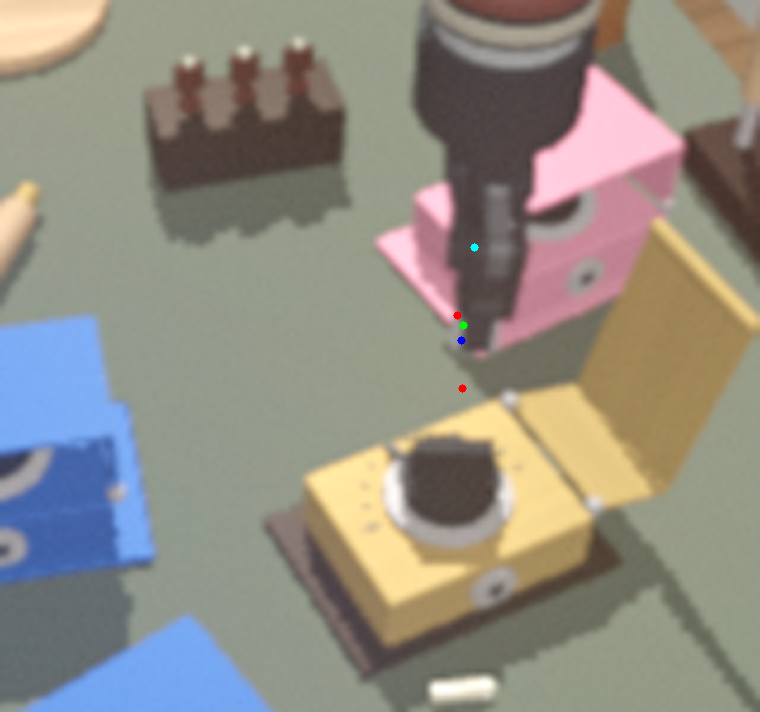

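```bash
python3 - <<'E'
from h import *
for n in("top","side"):print(n,"base",proj(n,[0,0,0]),proj(n,[0,0,.1]))
M=R.from_rotvec([-.6238,-3.079,0]).as_matrix();p=np.array([.2432,.5757,.2082])
for n in("top","side"):print(n,[proj(n,p+M@[0,y,z]).round(1).tolist() for y,z in((.0425,-.005),(-.0425,-.005),(.05,-.05),(-.05,-.05))])
t=cv2.imread("pics/top0.png");s=cv2.imread("pics/side0.png")
a=cv2.resize(t[270:370,0:110],None,fx=3.6,fy=3.6,interpolation=cv2.INTER_CUBIC);b=cv2.resize(s[0:100,140:250],None,fx=3.6,fy=3.6,interpolation=cv2.INTER_CUBIC)
for (img,n,x0,y0) in((a,"top",0,270),(b,"side",140,0)):
    for y,z in((.0425,-.005),(-.0425,-.005)):
        q=(proj(n,p+M@[0,y,z])-[x0,y0])*3.6;cv2.circle(img,tuple(int(v) for v in q),4,(0,0,255),-1)
cv2.imwrite("pics/start.png",np.hstack([np.clip(a.astype(float)*1.6,0,255).astype("u1"),b]))
E
```

```text
top base [329.63359762 374.01446337] [329.53973733 389.25138402]
side base [144.36806888 270.90537255] [128.96567043 248.67866207]
top [[67.5, 288.8], [100.0, 303.9], [50.7, 290.8], [91.0, 309.6]]
side [[198.0, 62.2], [190.3, 75.5], [195.2, 47.9], [185.6, 63.3]]
```

View pics/start.png

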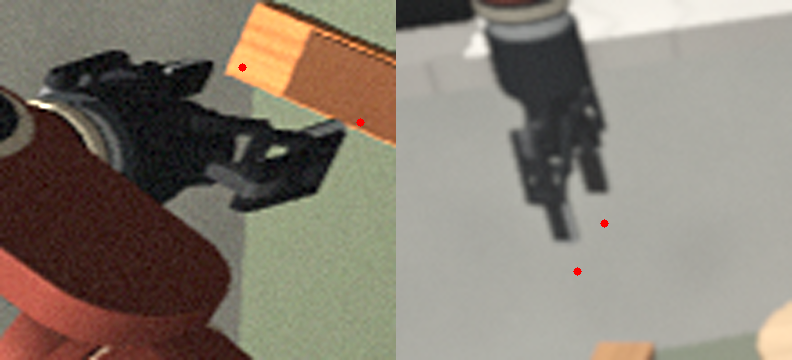

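```bash
python3 - <<'E'
from h import *
M=R.from_rotvec([-.6238,-3.079,0]).as_matrix();p=np.array([.2432,.5757,.2082])
for a,b in(([58.9,288],[195.3,52.8]),([94.4,305.5],[187.5,66.7]),([76.6,296.8],[191.4,59.7])):
    x,g=tri(a,b);print(x,g,"in tool",M.T@(x-p))
# hover: front finger tip seen at (371,193.3); ray point if tip offset is -0.02 along z
o=ctrl.get_obs();M=R.from_rotvec(o["tool_rot"]).as_matrix()
for z in(.008,-.005,-.012,-.02,-.028):print(z,proj("side",o["tool_pos"]+M@[0,-.03,z]))
E
```

```text
[0.26285962 0.6142685  0.24469264] 0.007710570099640098 in tool [-0.00309635  0.04317882 -0.03649307]
[0.22803201 0.53061344 0.24551469] 0.0038018624737292703 in tool [-0.00357532 -0.04743522 -0.03731447]
[0.2450963  0.5728333  0.24452914] 0.005895270070670324 in tool [-0.0028612  -0.00190284 -0.03632923]
0.008 [367.48986904 203.26842032]
-0.005 [368.01356636 199.5912561 ]
-0.012 [368.30049448 197.57657747]
-0.02 [368.63274871 195.24363944]
-0.028 [368.96972289 192.87756012]
```

The pictures show the real fingertips about 25 mm higher than the stated tool frame implies. They were therefore closing above the bar, whose top is about 86 mm up. I'll go lower with the force readings watched.

```bash
python3 -m jog '0.05 0 0 0.04 0 0 0;0.05 0 0 0.08 0 0 0;0.05 0 0 0.1 0 0 0;0.05 0 0 0.107 0 0 0;0.05 0 0 0.112 0 0 0;0.05 0 0 0.114 0 0 0;0.05 0 0 0.114 0 0 0;0.05 0 0 0.114 0 0 0';python3 -m jog '0 0 0 0 0 0 0;0 0 0 0 0 0 0;0 0 0 0 0 0 0;0 0 0 0 0 0 0;0 0 0 0 0 0 0;0 0 0 0 0 0 0;0 0 0 0 0 0 0' 20
```

```text
t: 6.97
tool_pos: [0.5729, -0.0736, 0.0581]
tool_rot: [0.569, 3.086, -0.0]
contact_force: [0.0, 0.7, 0.8]
opening: 0.0496
grip_force: 0.0
t: 7.55
tool_pos: [0.572, -0.0744, 0.0568]
tool_rot: [0.57, 3.088, -0.003]
contact_force: [0.2, -5.5, 0.1]
opening: 0.0109
grip_force: 26.0
```

```bash
python3 -m jog '0.03 0 -0.001 0 0 0 0;0.03 0 -0.001 0 0 0 0;0.03 0 -0.001 0.002 0 0 0;0.03 0 -0.001 0.004 0 0 0;0.03 0 -0.001 0.004 0 0 0;0.03 0 -0.001 0.004 0 0 0'|grep -E 'pos|force'; for i in 1 2 3; do python3 -m jog '0.03 0 0 0.001 0 0 0;0.03 0 0 0.002 0 0 0;0.03 0 0 0.002 0 0 0;0.03 0 0 0.002 0 0 0'|grep -E 'pos|contact'; done
```

```text
tool_pos: [0.5708, -0.0739, 0.0517]
contact_force: [-0.9, 0.0, -0.4]
grip_force: 0.0
tool_pos: [0.5711, -0.0742, 0.0501]
contact_force: [0.2, 0.9, -0.1]
tool_pos: [0.5711, -0.0742, 0.0481]
contact_force: [0.3, -0.7, 0.0]
tool_pos: [0.571, -0.0742, 0.046]
contact_force: [-0.9, -0.7, -0.8]
```

```bash
python3 -m jog '0 0 0 0 0 0 0;0 0 0 0 0 0 0;0 0 0 0 0 0 0;0 0 0 0 0 0 0;0 0 0 0 0 0 0;0 0 0 0 0 0 0' 30|grep -E 'pos|force|open'; for i in 1 2 3; do python3 -m jog '0 0 0 0.001 0 0 0;0 0 0 0.001 0 0 0;0 0 0 0.001 0 0 0'|grep -E 'pos|contact'; done
```

```text
tool_pos: [0.5711, -0.0743, 0.0463]
contact_force: [-1.1, -1.2, 1.8]
opening: 0.0118
grip_force: 35.6
tool_pos: [0.5712, -0.0743, 0.0452]
contact_force: [-0.9, -0.3, 1.4]
tool_pos: [0.5711, -0.0743, 0.0442]
contact_force: [-1.3, -0.8, 2.4]
tool_pos: [0.5712, -0.0743, 0.0432]
contact_force: [-2.0, -0.8, 1.6]
```

```bash
python3 -m jog '0 0 0 0.001 0 0 0;0 0 0 0.001 0 0 0;0 0 0 0.001 0 0 0'|grep -E 'pos|contact'; python3 -m jog '0 0 0 0.001 0 0 0;0 0 0 0.001 0 0 0;0 0 0 0.001 0 0 0'|grep -E 'pos|contact'
```

```text
tool_pos: [0.5712, -0.0743, 0.0422]
contact_force: [-1.4, -1.8, 2.2]
tool_pos: [0.5712, -0.0743, 0.0412]
contact_force: [-1.9, -1.9, 2.5]
```

```bash
python3 -m jog '0 0 0 0.0005 0 0 0;0 0 0 0.0005 0 0 0;0 0 0 0.0005 0 0 0'|grep -E 'pos|contact'
```

```text
tool_pos: [0.5712, -0.0743, 0.0407]
contact_force: [-1.2, -0.9, 1.9]
```

```bash
python3 -m jog '0 0 0 0.001 0 0 0;0 0 0 0.001 0 0 0;0 0 0 0.001 0 0 0'|grep -E 'pos|contact'; python3 -m jog '0 0 0 0.0005 0 0 0;0 0 0 0.0005 0 0 0;0 0 0 0.0005 0 0 0'|grep -E 'pos|contact'
```

```text
tool_pos: [0.5712, -0.0743, 0.0397]
contact_force: [-1.6, -1.1, 2.7]
tool_pos: [0.5712, -0.0743, 0.0392]
contact_force: [-0.8, -0.9, 2.8]
```

```bash
python3 -m jog '0 0 0 0.0005 0 0 0;0 0 0 0.0005 0 0 0;0 0 0 0.0005 0 0 0'|grep -E 'pos|contact|open|grip'
```

```text
tool_pos: [0.5712, -0.0743, 0.0389]
contact_force: [-2.0, -2.1, 3.1]
opening: 0.0112
grip_force: 36.0
```

```bash
python3 -m jog '0 0 0 0.0005 0 0 0;0 0 0 0.0005 0 0 0;0 0 0 0.0005 0 0 0'|grep -E 'pos|contact|grip'; python3 -m jog '0 0 0 0.0005 0 0 0;0 0 0 0.0005 0 0 0;0 0 0 0.0005 0 0 0'|grep -E 'pos|contact|grip'
```

```text
tool_pos: [0.5712, -0.0743, 0.0385]
contact_force: [-3.1, -1.2, 4.6]
grip_force: 36.2
tool_pos: [0.5712, -0.0743, 0.0383]
contact_force: [-4.3, -1.1, 7.4]
grip_force: 36.4
```

```bash
python3 -m jog '0 0 0 0.0005 0 0 0;0 0 0 0.0005 0 0 0;0 0 0 0.0005 0 0 0'|grep -E 'pos|contact|grip'; python3 -m jog '0 0 0 0.0005 0 0 0;0 0 0 0.0005 0 0 0;0 0 0 0.0005 0 0 0'|grep -E 'pos|contact|grip'
```

```text
tool_pos: [0.5712, -0.0743, 0.038]
contact_force: [-4.0, -1.1, 8.1]
grip_force: 36.6
tool_pos: [0.5712, -0.0743, 0.0377]
contact_force: [-4.7, -1.8, 8.8]
grip_force: 36.7
```

```bash
python3 -m jog '0 0 0 0.0005 0 0 0;0 0 0 0.0005 0 0 0;0 0 0 0.0005 0 0 0'|grep -E 'pos|contact|grip'; python3 -m jog '0 0 0 0.0005 0 0 0;0 0 0 0.0005 0 0 0;0 0 0 0.0005 0 0 0'|grep -E 'pos|contact|grip'; python3 -c "
from station import ctrl
for i in range(3):
  ctrl.get_image('side');o=ctrl.get_obs();print(o['t'],o['contact_force'],o['q'][5])"
```

```text
tool_pos: [0.5712, -0.0743, 0.0375]
contact_force: [-6.0, -2.1, 10.2]
grip_force: 36.9
tool_pos: [0.5712, -0.0743, 0.0372]
contact_force: [-6.9, -0.7, 11.3]
grip_force: 37.1
13.35 [-7.04809704 -0.63051422 11.03815154] -1.464356033015113
13.4 [-6.79814076 -1.55892914 11.183762  ] -1.4644244543322282
13.45 [-7.30132525 -1.31187105 11.50597916] -1.4643620364781973
```

```bash
python3 -m jog '0 0.001 0 0.0003 0 0 0;0 0.001 0 0.0003 0 0 0;0 0.001 0 0.0003 0 0 0'|grep -E 'pos|contact|grip'
```

```text
tool_pos: [0.5713, -0.0743, 0.0374]
contact_force: [-4.8, -2.1, 10.4]
grip_force: 37.1
```

```bash
python3 -m jog '0 0.001 0 0.001 0 0 0;0 0.001 0 0.001 0 0 0;0 0.001 0 0.001 0 0 0'|grep -E 'pos|contact|grip'; python3 -m jog '0 0.001 0 0.0005 0 0 0;0 0.001 0 0.0005 0 0 0;0 0.001 0 0.0005 0 0 0'|grep -E 'pos|contact|grip'
```

```text
tool_pos: [0.5713, -0.0743, 0.0371]
contact_force: [-3.8, -2.5, 12.3]
grip_force: 37.3
tool_pos: [0.5713, -0.0743, 0.0372]
contact_force: [-1.6, -4.0, 11.6]
grip_force: 37.2
```

Units first: turns go in shares of 4 rad. So -0.35 rad / 4 = -0.0875.

```bash
python3 -m jog '0 0 0 0 0 0 -0.0175;0 0 0 0 0 0 -0.035;0 0 0 0 0 0 -0.0525;0 0 0 0 0 0 -0.07;0 0 0 0 0 0 -0.0875;0 0 0 0 0 0 -0.0875'|grep -E 'pos|contact|grip'; python3 - <<'E'
from h import *
o=ctrl.get_obs();print(o['q'][5],o['wrist_torque'])
t=ctrl.get_image("top");k=cv2.cvtColor(t,cv2.COLOR_RGB2GRAY);print(k[170:184,340:352])
E
```

```text
tool_pos: [0.5712, -0.0747, 0.0371]
contact_force: [-0.9, -4.4, 11.9]
grip_force: 37.2
-1.816078741802693 [-0.70401876  0.39699173 -0.04348487]
[[ 73  77  78  75  60  28  25  23  25  24  28  33]
 [ 73  76  74  72  74  90  82  51  35  29  26  25]
 [ 76  77  79  61 112 173 194 209 196 145  81  30]
 [ 72  74  74  52 145 188 184 146 183 219 177  80]
 [ 73  75  75  64 150 183 185 182 209 219 219 144]
 [ 75  75  70 119 172 184 180 175 192 205 213 168]
 [ 73  74  62 115 168 168 170 180 160 184 210 218]
 [ 76  76  53 160 159 147 172 181 180 192 203 211]
 [ 76  73  53 150 174 171 181 179 184 181 144 115]
 [ 75  67  60 154 184 181 185 181 180 149 100  91]
 [ 80  56  38 127 176 181 185 182 149 102  94  74]
 [ 77  58  33 127 178 185 183 159 101  82  81  92]
 [ 74  58  41 105 162 183 182 173 173 161 173 152]
 [ 65  44  34  88 164 183 183 185 181 181 179 182]]
```

In the tool's units: -0.49 rad / 4 = -0.1225.

```bash
python3 -m jog '0 0 0 0 0 0 -0.0175;0 0 0 0 0 0 -0.035;0 0 0 0 0 0 -0.0525;0 0 0 0 0 0 -0.07;0 0 0 0 0 0 -0.0875;0 0 0 0 0 0 -0.105;0 0 0 0 0 0 -0.1225;0 0 0 0 0 0 -0.1225'|grep -E 'pos|contact|grip'; python3 -m jog '0 0 0 0 0 0 -0.0175;0 0 0 0 0 0 -0.035;0 0 0 0 0 0 -0.0525;0 0 0 0 0 0 -0.07;0 0 0 0 0 0 -0.0875;0 0 0 0 0 0 -0.105;0 0 0 0 0 0 -0.115;0 0 0 0 0 0 -0.115;0 0 0 0 0 0 -0.115'|grep -E 'pos|contact|grip'; python3 - <<'E'
from h import *
o=ctrl.get_obs();print(o['q'],o['wrist_torque'])
s=ctrl.get_image("side")[:,:,::-1];t=ctrl.get_image("top")[:,:,::-1]
b=cv2.resize(s[185:265,315:400],None,fx=4.6,fy=4.6,interpolation=cv2.INTER_CUBIC);a=cv2.resize(t[130:210,325:410],None,fx=4.6,fy=4.6,interpolation=cv2.INTER_CUBIC)
cv2.imwrite("pics/stop.png",np.hstack([a,b]))
for n in("top","side"):print(n,proj(n,[.572-.042*np.cos(np.radians(6.7)),-.0745-.042*np.sin(np.radians(6.7)),.053]))
E
```

```text
tool_pos: [0.5714, -0.0752, 0.0372]
contact_force: [-0.9, -6.1, 12.1]
grip_force: 37.2
tool_pos: [0.5717, -0.0756, 0.0373]
contact_force: [-0.6, -7.3, 10.4]
grip_force: 37.1
[-0.25905719  0.10082802  1.86358992 -0.0030549   1.1689465  -2.76385587] [-1.09399469  0.2209129  -0.09923335]
top [362.03469703 185.04952595]
side [349.94913481 227.4348876 ]
```

View pics/stop.png

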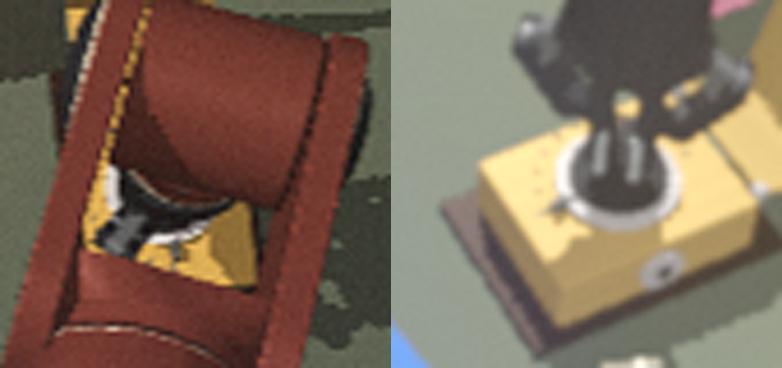

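The dial is at its stop: the pointer is at top crop (177,250), beside the long tick. I'll trim the push, then turn forward.

In the tool's units: 0.35 rad / 4 = 0.0875.

```bash
python3 -m jog '0 0.0008 -0.0006 0.0006 0 0 0;0 0.0008 -0.0006 0.0006 0 0 0;0 0.0008 -0.0006 0.0006 0 0 0'|grep -E 'pos|contact|grip'; python3 -m jog '0 0 0 0 0 0 0.0175;0 0 0 0 0 0 0.035;0 0 0 0 0 0 0.0525;0 0 0 0 0 0 0.07;0 0 0 0 0 0 0.0875;0 0 0 0 0 0 0.0875'|grep -E 'pos|contact|grip'; python3 -c "
from station import ctrl
o=ctrl.get_obs();print(o['q'][5],o['wrist_torque'])"
```

```text
tool_pos: [0.5717, -0.0756, 0.037]
contact_force: [-1.3, -3.4, 12.6]
grip_force: 37.5
tool_pos: [0.5714, -0.0753, 0.0369]
contact_force: [-1.1, -2.6, 13.0]
grip_force: 37.4
-2.4131681217556546 [-0.41611461  0.44480068  0.03747283]
```

Good, 13 N and engaged. 1.265 rad remains.

In the tool's units: 0.63 rad / 4 = 0.1575.

```bash
python3 -m jog '0 0 0 0 0 0 0.0175;0 0 0 0 0 0 0.035;0 0 0 0 0 0 0.0525;0 0 0 0 0 0 0.07;0 0 0 0 0 0 0.0875;0 0 0 0 0 0 0.105;0 0 0 0 0 0 0.1225;0 0 0 0 0 0 0.14;0 0 0 0 0 0 0.1575;0 0 0 0 0 0 0.1575'|grep -E 'pos|contact|grip'; python3 -m jog '0 0 0 0 0 0 0.0175;0 0 0 0 0 0 0.035;0 0 0 0 0 0 0.0525;0 0 0 0 0 0 0.07;0 0 0 0 0 0 0.0875;0 0 0 0 0 0 0.105;0 0 0 0 0 0 0.1225;0 0 0 0 0 0 0.14;0 0 0 0 0 0 0.1588;0 0 0 0 0 0 0.1588;0 0 0 0 0 0 0.1588'|grep -E 'pos|contact|grip';python3 - <<'E'
from h import *
np.set_printoptions(linewidth=200)
o=ctrl.get_obs();print(o['t'],o['q'][5],o['wrist_torque'])
a=np.radians(6.7+90)
p=[.572+.042*np.cos(a),-.0745+.042*np.sin(a),.053]
t=cv2.cvtColor(ctrl.get_image("top"),cv2.COLOR_RGB2GRAY);s=cv2.cvtColor(ctrl.get_image("side"),cv2.COLOR_RGB2GRAY)
for n,i in(("top",t),("side",s)):
    q=proj(n,p);print(n,q);x,y=q.astype(int);print(i[y-7:y+9,x-7:x+9])
E
```

```text
tool_pos: [0.5712, -0.0747, 0.0368]
contact_force: [-2.5, -1.6, 13.4]
grip_force: 37.5
tool_pos: [0.5715, -0.0741, 0.0368]
contact_force: [-0.7, 0.5, 13.5]
grip_force: 37.5
18.7667 -1.1504253686884187 [ 0.10954806  0.29010751 -0.05505644]
top [345.3120051  171.46324601]
[[ 70  77  71  75  76  80  69  75  74 119  95  32  39  36  42  42]
 [ 74  74  78  74  78  75  74  73 123 122  78  39  40  36  37  38]
 [ 80  74  74  75  75  73  71  62 148 189 229 191  74  33  35  37]
 [ 76  74  79  78  74  74  74  75 145 203 219 167  76  32  55  89]
 [ 75  78  76  76  75  74  74 127 169 201 210 217 146  23  37  83]
 [ 76  72  75  72  75  75  65 114 168 204 214 216 144  25  36  40]
 [ 79  73  82  76  72  73  72 155 188 173 191 215 144  20  30  35]
 [ 79  75  75  73  79  78  60  75  88  83  86 181 146  28  31  27]
 [ 80  71  80  75  74  78  72  75  67  62 137 195 151  53  34  32]
 [ 75  74  72  74  71  67 122 130 118 100 171 216 166  74  36  35]
 [ 76  73  74  75  80  72 157 191 189 182 206 213 213 142  35  34]
 [ 72  76  77  70  73 120 171 185 183 177 187 201 215 176  88  34]
 [ 76  79  75  74  66 110
[... 649 characters left out ...]
 105  93 112 124 126 123 106]
 [157 157 159 158 157 159 159 156 137 116 108 117 125 125 117 101]
 [158 158 157 158 158 157 158 146 128 120 120 122 126 125 116  96]
 [158 157 157 157 161 164 155 128 107 108 119 124 127 125 112  97]
 [158 160 168 182 191 187 154 104  86  99 115 120 125 119 109 105]
 [174 178 196 221 228 215 167 104  89 102 117 120 119 110  98  94]
 [210 205 207 229 234 228 181 110  89 113 123 128 120 110  94  86]
 [232 228 219 229 236 229 184 111  91 108 121 122 122 107  92  88]
 [235 233 231 234 242 238 194 119  85  99 108 114 113 100  88  86]
 [232 234 235 243 247 229 176 110  79  86  93  98  98  89  82  81]
 [231 233 239 250 250 215 154  96  75  77  91  92  86  80  77  77]]
```

Pointer sits at (346.5,172), right on the predicted +y mark (five clicks). Now I'll let the knob up and release it.

```bash
python3 -m jog '0 0 0 -0.002 0 0 0;0 0 0 -0.004 0 0 0;0 0 0 -0.006 0 0 0;0 0 0 -0.008 0 0 0;0 0 0 -0.008 0 0 0;0.03 0 0 -0.008 0 0 0;0.04 0 0 -0.008 0 0 0;0.05 0 0 -0.008 0 0 0;0.05 0 0 -0.008 0 0 0;0.05 0 0 -0.008 0 0 0;0.05 0 0 -0.03 0 0 0;0.05 0 0 -0.06 0 0 0;0.05 0 0 -0.1 0 0 0;0.05 0 0 -0.13 0 0 0;0.05 0 0 -0.16 0 0 0;0.05 0 0 -0.16 0 0 0;0.05 0 0 -0.16 0 0 0';python3 - <<'E'
from h import *
t=ctrl.get_image("top");ctrl.get_image("side")
for n in("top","side"):print(n,[(d["xy"],round(d["p"],2)) for d in ctrl.tip_of(n,"cover_edge")])
# cover geometry: edge points for angles
c=np.array([.572,-.0745]);a=np.radians(6.7);u=np.array([np.cos(a),np.sin(a)])
def edge(th,dx=0):
    # shut vector from hinge (-.122,.052); rotating up/back
    v=np.array([-.122,.052]);C,S=np.cos(th),np.sin(th);x=v[0]*C+v[1]*S;z=-v[0]*S+v[1]*C
    return np.r_[c+u*(.068+x),.046+z]
for th in(1.75,1.85,1.95,2.0):print(th,edge(th).round(3),proj("top",edge(th)).round(1),proj("side",edge(th)).round(1))
o=ctrl.get_obs();print(o['q'],o['tool_pos'])
k=cv2.cvtColor(t,cv2.COLOR_RGB2GRAY);print(k[166:178,340:352])
E
```

```text
t: 20.28
tool_pos: [0.5694, -0.0744, 0.1955]
tool_rot: [1.046, 2.958, 0.0]
contact_force: [-0.9, -0.3, -0.6]
opening: 0.0501
grip_force: 0.0
top [([416.0, 272.5], 0.71), ([194.9, 318.0], 0.7), ([313.8, 274.1], 0.59), ([286.8, 131.0], 0.58), ([355.5, 106.6], 0.53)]
side [([246.4, 204.5], 0.88), ([420.3, 178.5], 0.86), ([368.6, 152.5], 0.84), ([188.6, 142.9], 0.81), ([275.6, 293.0], 0.71)]
1.75 [ 0.712 -0.058  0.157] [357.9 108.9] [415.9 177.2]
1.85 [ 0.723 -0.057  0.149] [357.2 105.7] [418.8 178.1]
1.95 [ 0.732 -0.056  0.14 ] [356.6 102.9] [421.3 179.4]
2.0 [ 0.737 -0.055  0.135] [356.3 101.8] [422.4 180.1]
[-2.59583150e-01 -5.89905459e-02  1.75380979e+00  1.16934691e-05
  1.45122169e+00 -1.15053359e+00] [ 0.56694559 -0.07379099  0.19064856]
[[ 79  83  82  78  82  62 113 168 216 223 194 110]
 [ 86  78  83  82  82  76 151 205 212 212 151  46]
 [ 81  83  77  81  78  63 144 198 206 209 153  48]
 [ 79  82  81  85  70 118 172 207 214 213 152  48]
 [ 85  82  75  84  54 152 188 170 193 217 143  24]
 [ 83  82  81  81  65  76  92  85  80 179 180  87]
 [ 80  83  80  80  71  67  71  59 136 197 161  72]
 [ 77  85  85  62  86 113 118  99 177 213 187 104]
 [ 82  79  81  74 156 194 188 182 207 211 210 172]
 [ 81  81  78  69 152 186 184 179 186 200 211 213]
 [ 83  82  68 114 170 169 168 182 180 196 209 213]
 [ 82  84  62 153 159 144 171 183 178 190 204 214]]
```

```bash
python3 - <<'E'
from h import *
print("rack front top edge z~.04:",atz("top",[345,73],.04),atz("top",[345,73],0))
for a,b in(([411,42],[506,198]),([388,44],[493,181]),([322,40],[464,146])):print("head",tri(a,b))
goto([.757,-.053,.19],96.7)
E
```

```text
rack front top edge z~.04: [ 0.84961012 -0.02776043  0.04      ] [ 0.86536672 -0.02898695  0.        ]
head (array([ 0.88573265, -0.18962063,  0.15301504]), np.float64(0.004252202566590748))
head (array([ 0.88269482, -0.13310722,  0.1568215 ]), np.float64(0.005150760878899218))
head (array([0.91065363, 0.03295706, 0.12898492]), np.float64(0.017475367012445533))
d [-1.347e-01  1.357e-01 -1.000e-04] axes [[-0.778, 0.629, -0.004], [0.629, 0.778, 0.001], [0.004, -0.002, -1.0]] q6 -1.151
turn 0 [-1.000e-04 -4.600e-03 -7.968e-01]
turn 180 [-5.7000e-03  1.0000e-04  2.3448e+00]
```

In the tool's units: -0.8 rad / 4 = -0.2.

```bash
python3 -m jog '0 -0.02 0.02 -0.01 0 0 -0.025;0 -0.04 0.04 -0.01 0 0 -0.05;0 -0.06 0.06 -0.01 0 0 -0.075;0 -0.08 0.08 -0.01 0 0 -0.1;0 -0.1 0.1 -0.01 0 0 -0.125;0 -0.12 0.12 -0.01 0 0 -0.15;0 -0.14 0.14 -0.01 0 0 -0.175;0 -0.14 0.14 -0.01 0 0 -0.2;0 -0.14 0.14 -0.01 0 0 -0.2;0 -0.14 0.14 -0.01 0 0 -0.2'; python3 -c "
from h import *
goto([.766,-.053,.1],96.7)"
```

```text
t: 21.32
tool_pos: [0.7644, -0.0531, 0.2008]
tool_rot: [0.185, -3.132, -0.001]
contact_force: [-0.4, 0.4, 1.0]
opening: 0.0001
grip_force: 0.0
d [-0.0019 -0.0002  0.1007] axes [[-0.993, -0.117, -0.004], [-0.117, 0.993, 0.001], [0.004, 0.001, -1.0]] q6 -1.855
turn 0 [ 0.001  -0.0037  0.0008]
turn 180 [ 5.8000e-03  1.6000e-03 -3.1408e+00]
```

```bash
python3 -m jog '0 -0.002 0 0.04 0 0 0;0 -0.002 0 0.08 0 0 0;0 -0.002 0 0.096 0 0 0;0 -0.002 0 0.096 0 0 0;0 -0.002 0 0.096 0 0 0' && python3 -m jog '0 0.015 0 0 0 0 0;0 0.03 0 -0.006 0 0 0;0 0.045 0 -0.013 0 0 0;0 0.06 0 -0.02 0 0 0;0 0.075 0 -0.027 0 0 0;0 0.075 0 -0.027 0 0 0'; python3 - <<'E'
from h import *
ctrl.get_image("side");print([(d["xy"],round(d["p"],2)) for d in ctrl.tip_of("side","cover_edge")])
c=np.array([.572,-.0745]);a=np.radians(6.7);u=np.array([np.cos(a),np.sin(a)])
for th in np.arange(0,2,.2):
    v=np.array([-.122,.052]);C,S=np.cos(th),np.sin(th);e=np.r_[c+u*(.068+v[0]*C+v[1]*S),.046-v[0]*S+v[1]*C];print(round(th,1),e.round(3),proj("side",e).round(1))
E
```

```text
t: 21.73
tool_pos: [0.766, -0.053, 0.1063]
tool_rot: [0.187, -3.133, -0.001]
contact_force: [-0.7, -0.2, 0.7]
opening: -0.0002
grip_force: 0.0
t: 22.23
tool_pos: [0.6942, -0.0628, 0.1412]
tool_rot: [-0.186, 3.128, -0.004]
contact_force: [0.2, -0.3, 0.6]
opening: -0.0003
grip_force: 0.0
[([275.5, 291.6], 0.85), ([370.0, 154.7], 0.78), ([244.7, 201.1], 0.73), ([406.5, 175.7], 0.62), ([321.5, 152.5], 0.34), ([271.6, 176.4], 0.27)]
0.0 [ 0.518 -0.081  0.098] [346.7 218.1]
0.2 [ 0.531 -0.079  0.121] [351.8 210.4]
0.4 [ 0.548 -0.077  0.141] [358.4 202.7]
0.6 [ 0.569 -0.075  0.158] [366.4 195.4]
0.8 [ 0.592 -0.072  0.17 ] [375.4 188.9]
1.0 [ 0.618 -0.069  0.177] [384.8 183.5]
1.2 [ 0.644 -0.066  0.179] [394.1 179.6]
1.4 [ 0.67  -0.063  0.175] [403.  177.3]
1.6 [ 0.695 -0.06   0.166] [410.8 176.6]
1.8 [ 0.717 -0.057  0.153] [417.4 177.6]
```

```bash
python3 -m jog '0 0.015 0 -0.002 0 0 0;0 0.03 0 -0.002 0 0 0;0 0.045 0 0 0 0 0;0 0.06 0 0.003 0 0 0;0 0.075 0 0.006 0 0 0;0 0.09 0 0.01 0 0 0;0 0.09 0 0.01 0 0 0'; python3 - <<'E'
from h import *
ctrl.get_image("side");print([(d["xy"],round(d["p"],2)) for d in ctrl.tip_of("side","cover_edge")])
o=ctrl.get_obs();print(o["tool_pos"],o["contact_force"])
E
```

```text
t: 22.92
tool_pos: [0.6023, -0.0729, 0.1241]
tool_rot: [0.188, -3.135, -0.0]
contact_force: [0.1, 0.4, 0.3]
opening: -0.0004
grip_force: 0.0
[([190.4, 143.7], 0.95), ([277.7, 292.7], 0.76), ([243.6, 206.4], 0.75), ([371.3, 154.3], 0.74), ([369.3, 195.5], 0.59), ([271.9, 177.3], 0.34)]
[ 0.60416656 -0.07285431  0.12480166] [-0.44407894 -0.23954979  0.48241372]
```

```bash
python3 -m jog '0 0 0 -0.03 0 0 0;0 0.008 0 -0.035 0 0 0;0 0.015 0 -0.025 0 0 0;0 0.025 0 -0.01 0 0 0;0 0.033 0 0.003 0 0 0;0 0.043 0 0.014 0 0 0;0 0.053 0 0.024 0 0 0;0 0.06 0 0.03 0 0 0;0 0.06 0 0.03 0 0 0'; python3 - <<'E'
from h import *
ctrl.get_image("side");print([(d["xy"],round(d["p"],2)) for d in ctrl.tip_of("side","cover_edge")])
o=ctrl.get_obs();print(o["tool_pos"],o["contact_force"])
E
```

```text
t: 23.77
tool_pos: [0.5415, -0.0797, 0.0917]
tool_rot: [0.188, -3.132, -0.002]
contact_force: [0.4, -0.4, 0.0]
opening: -0.0002
grip_force: 0.0
[([367.6, 154.6], 0.88), ([188.0, 143.3], 0.81), ([351.7, 217.4], 0.65), ([279.5, 289.1], 0.65), ([244.6, 205.3], 0.64)]
[ 0.54384748 -0.08000888  0.09408594] [ 0.78342826 -0.90373521 -0.0298855 ]
```

```bash
for i in 1 2 3; do python3 -m jog '0 0 0 0.002 0 0 0;0 0 0 0.004 0 0 0;0 0 0 0.004 0 0 0;0 0 0 0.004 0 0 0'|grep -E 'pos|contact'; done
```

```text
tool_pos: [0.5442, -0.08, 0.0905]
contact_force: [0.5, -0.7, -0.2]
tool_pos: [0.5437, -0.08, 0.086]
contact_force: [0.1, -0.9, -0.3]
tool_pos: [0.5437, -0.0799, 0.082]
contact_force: [-1.1, 0.3, -0.1]
```

```bash
for i in 1 2; do python3 -m jog '0 0 0 0.002 0 0 0;0 0 0 0.002 0 0 0;0 0 0 0.002 0 0 0'|grep -E 'pos|contact'; done; python3 - <<'E'
from h import *
s=ctrl.get_image("side")[:,:,::-1]
print([(d["xy"],round(d["p"],2)) for d in ctrl.tip_of("side","cover_edge")])
cv2.imwrite("pics/shut.png",cv2.resize(s[150:265,310:430],None,fx=4.5,fy=4.5,interpolation=cv2.INTER_CUBIC))
E
```

```text
tool_pos: [0.5437, -0.08, 0.0801]
contact_force: [0.0, 0.3, 0.3]
tool_pos: [0.5437, -0.08, 0.0781]
contact_force: [0.5, -0.3, -0.7]
[([275.5, 292.0], 0.85), ([246.0, 206.3], 0.77), ([370.0, 156.6], 0.74), ([348.0, 217.7], 0.61), ([187.5, 142.6], 0.59)]
```

View pics/shut.png

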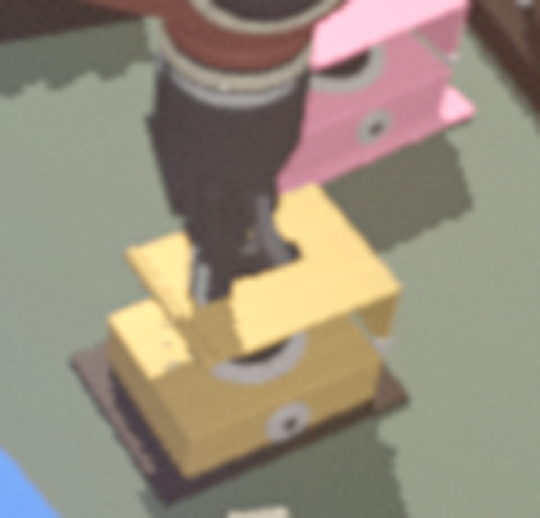

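The cover is down and looks nearly level, with its edge at (348,218). I'll press on until the stop is felt.

```bash
for i in 1 2; do python3 -m jog '0 0 0 0.002 0 0 0;0 0 0 0.002 0 0 0;0 0 0 0.002 0 0 0'|grep -E 'pos|contact'; done
```

```text
tool_pos: [0.5437, -0.08, 0.0761]
contact_force: [-0.3, 0.1, -0.1]
tool_pos: [0.544, -0.0801, 0.0759]
contact_force: [-4.2, 0.4, 8.2]
```

```bash
python3 -m jog '0 0 0 0.0005 0 0 0;0 0 0 0.0005 0 0 0;0 0 0 0.0005 0 0 0;0 0 0 0 0 0 0;0 0 0 -0.01 0 0 0;0 0 0 -0.04 0 0 0;0 0 0 -0.08 0 0 0;0 0 0 -0.12 0 0 0;0 0 0 -0.15 0 0 0;0 0 0 -0.15 0 0 0;0 0 0 -0.15 0 0 0;0 0 0 -0.15 0 0 0'; python3 - <<'E'
from h import *
s=cv2.cvtColor(ctrl.get_image("side"),cv2.COLOR_RGB2GRAY);ctrl.get_image("top")
for n in("side","top"):print([(d["xy"].round(1) if hasattr(d["xy"],"round") else d["xy"],round(d["p"],2)) for d in ctrl.tip_of(n,"cover_edge")])
c=np.array([.572,-.0745]);a=np.radians(6.7);u=np.array([np.cos(a),np.sin(a)])
for th in(0,.1):
    v=np.array([-.122,.052]);C,S=np.cos(th),np.sin(th);e=np.r_[c+u*(.068+v[0]*C+v[1]*S),.046-v[0]*S+v[1]*C];print(th,proj("side",e).round(1),proj("top",e).round(1))
o=ctrl.get_obs();print(o["contact_force"],o["dq"].round(3))
E
```

```text
t: 26.97
tool_pos: [0.5436, -0.0799, 0.224]
tool_rot: [0.189, -3.136, -0.0]
contact_force: [0.2, 0.0, -0.3]
opening: -0.0001
grip_force: 0.0
[([367.1, 156.9], 0.94), ([275.7, 292.6], 0.86), ([347.6, 220.1], 0.82), ([189.3, 142.4], 0.66), ([244.7, 206.3], 0.57)]
[([416.1, 272.3], 0.97), ([363.6, 189.8], 0.91), ([314.5, 273.4], 0.63), ([196.1, 317.6], 0.62), ([292.7, 132.2], 0.56)]
0 [346.7 218.1] [363.9 187.9]
0.1 [349.  214.3] [364.  185.3]
[ 0.33741251 -1.04622849 -0.76444738] [-0.    -0.002 -0.007 -0.    -0.     0.   ]
```

The cover edge is seen at side (347.6,220.1) and top (363.6,189.8). That matches shut and is away from the 0.1 rad prediction in both views, so I'm handing in.

```bash
python3 -c "
from station import ctrl
print(ctrl.finish_job())"
```

```text
the job is handed in; nothing more can be done
None
```

I handed the job in with the dial five clicks clockwise from its stop, the knob let up and the cover pressed shut to its stop; the push stayed around 13 N, bystanders were not measured afterwards, and no verdict was returned.

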